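# Fetch the shaker from the bypass-lid display case

## Task

The dark shaker with the white cap, wanted for the next order, is in one half of the display case, under one of the two clear sliding lids. Slide that lid past the other one, take the dark shaker out and set it down gently, upright in the middle of the side plate, then slide the lid fully shut again. Keep the lid over the red dip cup shut, and leave the cup, the plate and the other things where they are.

Things in the scene. Friction and masses are not known exactly. Their poses are not given: they have to be found in the camera images.
- case: black display case fixed on the table, 220 mm (x) x 400 mm (y), clear sliding lids on top. Origin: centre of its underside; x away from the robot, y along it to the left (yaw up to 0.12). Inner floor 20 mm up; compartments left (y 5 to 190 mm) and right (y -5 to -190), 198 mm wide in x. Rails along both long sides (x beyond +-99 mm) reach 130 mm up; end walls 106 mm.
- lid_left (a joint): slide of the left lid (upper track), m: 0 = shut over the left compartment, 0.145 = fully open, moved to the case's -y over the right lid. Friction about 2.5 N; stays where left; may start a few mm ajar. Clear plate 194 x 210 mm, top 123 mm above the table; shut it covers y -15 to 195 mm, open it leaves y 50 to 195 mm free.
- lid_right (a joint): slide of the right lid (lower track), m: 0 = shut over the right compartment, 0.145 = fully open, moved to the case's +y under the left lid. Friction about 2.5 N; stays where left; may start a few mm ajar. Clear plate 194 x 210 mm, top 113 mm above the table; shut it covers y -195 to 15 mm, open it leaves y -195 to -50 mm free.
- pull_left (a point): middle of the top edge of the left lid's black pull, an upright bar at the lid's outer edge, 80 mm along x, 12 mm thick along y, top 148 mm above the table, 25 mm above its lid. It moves with the lid; push it on either face or pinch it from above. Shut, it is 189 mm to the case's +y of the case's middle.
- pull_right (a point): middle of the top edge of the right lid's black pull, a like upright bar, 80 mm along x, 12 mm along y, top 148 mm above the table, 35 mm above its lid and 25 mm above the left lid, which it never reaches. Shut, it is 189 mm to the case's -y of the case's middle.
- dark_shaker: shaker with a dark grey body and white cap, upright, 41 mm across, 84 mm high, 0.11 kg; origin at the centre of its underside, z up. It stands in the left or the right compartment.
- red_ramekin: white dip cup with red contents, 65 mm across, 37 mm high, in the other compartment; leave it. Origin at the centre of its underside.
- side_plate: white porcelain side plate on the table to the robot's right, 155 mm across, 17 mm high at the rim, its flat middle about 124 mm across and about 7 mm above the table; origin at the centre of its underside; loose.
- ramekin: small dip cup with pale contents, on the table, 65 mm across, 37 mm high, bystander; origin at the centre of its underside
- timer: white kitchen timer standing on edge, 22 x 64 x 62 mm, bystander in front of the case; origin at the centre of its underside
- brush: pastry brush lying on the table, 196 mm long (its y), bystander in front of the case; origin at the centre of its underside

How it is judged:
On the way, in this order (a step that is already met when the one before it is completed fails the run):
1. the lid over the dark shaker is slid open (at least 80 mm) while the shaker still stands inside (z of dark_shaker in the frame of case below 0.03 m and ((y of dark_shaker in the frame of case above 0.02 m and value of joint lid_left above 0.08 m) or (y of dark_shaker in the frame of case below -0.02 m and value of joint lid_right above 0.08 m))), for 0.2 s.
2. the dark shaker is lifted out of the case, above the pulls (z of dark_shaker in the frame of case above 0.11 m), for 0.05 s.
3. the dark shaker stands upright and released in the middle of the side plate, with the lid not yet shut (horizontal distance between dark_shaker and side_plate below 0.042 m and z of dark_shaker in the frame of side_plate between 0 and 0.018 m and angle between dark_shaker's own z axis and vertical below 0.15 rad and contact force between dark_shaker and the fingers below 0.1 N and value of joint any of lid_left, lid_right above 0.02 m), for 0.2 s.
At the end, for the whole second after the job is handed in: Dark shaker upright (0.15 rad), released, at rest on the side plate within 42 mm of its centre; both lids shut to within 12 mm; red dip cup upright and within 30 mm of its start, ramekin, timer and brush within 30 mm, plate within 40 mm (horizontal distance between dark_shaker and side_plate below 0.042 m and z of dark_shaker in the frame of side_plate between 0 and 0.018 m and angle between each of dark_shaker, red_ramekin's own z axis and vertical below 0.15 rad and contact force between dark_shaker and the fingers below 0.1 N and linear speed of dark_shaker below 0.02 m/s and value of joint each of lid_left, lid_right below 0.012 m and distance of each of red_ramekin, ramekin, timer, brush from where it was at the start of the episode below 0.03 m and distance of side_plate from where it was at the start of the episode below 0.04 m); the robot touches nothing.
It fails at once if the lid over the red dip cup is opened by more than 30 mm ((y of red_ramekin in the frame of case above 0 m and value of joint lid_left above 0.03 m) or (y of red_ramekin in the frame of case below 0 m and value of joint lid_right above 0.03 m)).
It fails at once if the dark shaker is dropped (falls free of the fingers, faster than 0.6 m/s, as from over 20 mm) (contact force between dark_shaker and the fingers below 0.1 N and linear speed of dark_shaker above 0.6 m/s).
It fails at once if the shaker or the red dip cup is tipped over (angle between any of dark_shaker, red_ramekin's own z axis and vertical above 0.9 rad).
It fails at once if a bystander is shoved more than 30 mm, the red dip cup 30 mm, or the plate 40 mm (distance of any of ramekin, timer, brush, red_ramekin from where it was at the start of the episode above 0.03 m or distance of side_plate from where it was at the start of the episode above 0.04 m).
It also fails if it takes over 64 s, if anything falls off the work surface, if the arm or the gripper's body presses on something with over 40 N, if the wrist force passes 120 N, or if a joint passes its speed limit or range.

## Robot

A 6-joint arm with a two-finger parallel gripper is mounted at the origin on a cart in front of the work surface, level with it; the furniture and walls round the work are solid. World frame = base frame: x ahead of the robot, y to its left, z up, the work surface at z = 0. Lengths are in m, angles in rad, forces in N, time in s.
With the tool pointing down it reaches from about 0.375 to 0.9 m from the base axis. Payload 3.1 kg.
Tool frame: the origin (TCP) lies between the finger pads; the fingertips stand 17 mm ahead of it and the grasp point (between the pads) lies 2 mm behind it; z points along the fingers, y is the direction in which the jaws open and shut (so a half turn about z gives the same grasp; the last joint's range is limited). The gripper opens to 85 mm and grips with 20 to 120 N. Pads are 22 mm wide; open, the fingers measure 114 mm over their backs; the gripper's body (76 mm by 85 mm) begins 54 mm behind the grasp point. The pads swing forward as they close: fully open they stand 13 mm farther back than shut.
Start: joints at [1.145, 0.527, 1.433, -0, 1.181, -0.178], TCP at [0.153, 0.606, 0.248] pointing down, gripper open.
Joint ranges: [-3.08, 3.08], [-0.75, 2.2], [0.22, 2.44], [-1.43, 4.57], [0, 2.65], [-2.85, 2.85]. Speed limits (rad/s): [2.79, 2.79, 3.14, 3.14, 3.14, 3.14].

## Interface

Orientations are given as [roll, pitch, yaw] about the fixed x, y, z axes, in that order (R = Rz(yaw) Ry(pitch) Rx(roll)).
In Python, from workcell import env gives the robot as it stands.
- The arm moves only by the tool jog_arm, never from a script. Its arguments are lists of equal length, an entry for each row: "translation": the shift along the tool's x, y, z as a fraction of full scale, a list of three; "dr": the turn, a rotation vector about the tool's x, y, z as a fraction of full scale, a list of three; "fingers": the gripper command: -1 is fully open, 1 is shut, values between are in proportion. In form: {"translation": [[tx, ty, tz], ...], "dr": [[wx, wy, wz], ...], "fingers": [fingers, ...]}. A call has 1 to 10 rows; each row is the pose to reach, as a shift and turn from the pose commanded when the call began, along the tool's axes at that moment; what a row does not reach only later rows make up. Full scale, the value 1, is 0.3 m for a shift and 0.5 rad for a turn. A row lasts 1/12 s, in which the tool goes at most 41.7 mm and 7.16 degrees, less where a joint would pass 70% of its speed; a pose out of reach is approached as far as the arm can. A call with a number of a shift or a turn outside -1 to 1 is refused whole. A call with a gripper value outside its range is refused whole. The fingers move at their own pace and stop on an object; the grip force is fixed at half the most. Time passes only in rows, so rows that repeat a pose let the fingers close. It gives the time, the measured TCP pose, the force and the opening at its end, in the units of the state.
- env.get_obs(): the state, without advancing time (a new reading comes with each control period).
- env.get_image(name): name is "side" or "top" or "wrist"; returns the picture (384x512x3 uint8, red, green, blue); there is no depth.
- env.camera_model(name): a dict with "K" (3x3 intrinsics, pixels), "R" (3x3) and "t" (3): a world point X has camera coordinates R X + t. Camera axes: x right, y down, z forward; pixel columns grow to the right and rows downward; lengths in m; the calibration is good to about 2 mm. A picture is of the moment at which its call begins: read the wrist's pose just before it. camera_model takes no time and is no camera call; for the wrist camera it gives the pose at the moment of the call.
- env.close_job(): hands the job in, once; it reports no verdict.
The state is a dict: "time_s": time; "qpos": joint angles; "joint_vel": joint speeds; "joint_efforts": joint torques, N m; "position": TCP position; "tool_rot": TCP orientation; "wrist_force": force on the tool from outside, world axes, zero at the start; "wrist_torque": the same for the moment, N m; "finger_gap": finger opening in m.
Only numpy, scipy, OpenCV 4.12 (cv2) and the standard library are available. Lean on these libraries where they do the work, as an engineer would, in place of code of your own. Each camera call takes 0.05 s, during which the arm holds its last target.

## Working session

There is one attempt and no reset: what is moved stays moved. The work goes in short steps, Python scripts to look and compute and a tool call to move; the robot and the scene stay as the last step left them, time stands still between calls to the robot, and variables do not carry over. Pictures are saved under pics/ and viewed, and the job is handed in when it is done.

Besides the shell and the picture viewer there is one more tool, called after "Call:" as a command line: name --argument value ..., lists and objects as JSON in quotes. jog_arm: Moves the arm, as the interface text tells. Shift numbers are shares of 0.3 m and turn numbers shares of 0.5 rad, none past 1 either way. Its arguments: {"type":"object","properties":{"translation":{"type":"array","items":{"type":"array","items":{"type":"number","minimum":-1,"maximum":1}}},"dr":{"type":"array","items":{"type":"array","items":{"type":"number","minimum":-1,"maximum":1}}},"fingers":{"type":"array","items":{"type":"number"}}},"required":["translation","dr","fingers"]}

```bash
mkdir -p pics; ls; python3 - <<'E'
from workcell import env
import cv2
o=env.get_obs()
print({k:(v if not hasattr(v,'round') else v) for k,v in o.items()})
for n in ["side","top"]:
    im=env.get_image(n); cv2.imwrite(f"pics/{n}0.png",im[:,:,::-1])
    m=env.camera_model(n); print(n,m)
E
```

```text
pics
{'time_s': 0.0, 'qpos': array([ 1.14548344e+00,  5.28475762e-01,  1.43391406e+00,  4.29975487e-06,
        1.18142462e+00, -1.78498327e-01]), 'joint_vel': array([ 0.0009124 , -0.00230861,  0.00079824,  0.00137157,  0.00105584,
       -0.00120521]), 'joint_efforts': array([-3.76564203e-04, -4.42349482e+01, -1.78023219e+01, -1.46073858e-04,
        8.37422413e-03, -6.28743138e-06]), 'position': array([0.15237654, 0.60542621, 0.24732396]), 'tool_rot': array([-3.13940686e+00, -3.98395002e-04,  2.89477602e+00]), 'wrist_force': array([ 0.26694482,  0.08948244, -0.66317374]), 'wrist_torque': array([-0.00331073,  0.01546016,  0.04531426]), 'finger_gap': 0.08532063570771913}
side {'K': array([[368.08087628,   0.        , 257.12568287],
       [  0.        , 368.08087628, 194.47105815],
       [  0.        ,   0.        ,   1.        ]]), 'R': array([[-0.95057782, -0.30994437,  0.01833841],
       [-0.1854495 ,  0.51940606, -0.83416175],
       [ 0.24901865, -0.79633651, -0.55121491]]), 't': array([0.4680264 , 0.23830806, 0.82538079])}
top {'K': array([[438.50403179,   0.        , 260.29288004],
       [  0.        , 438.50403179, 192.86734791],
       [  0.        ,   0.        ,   1.        ]]), 'R': array([[ 0.00735957, -0.99990326,  0.01180279],
       [-0.98724605, -0.00914251, -0.15893912],
       [ 0.15903165, -0.01048254, -0.98721783]]), 't': array([-0.11585334,  0.50908489,  1.26850708])}
```

View pics/side0.png

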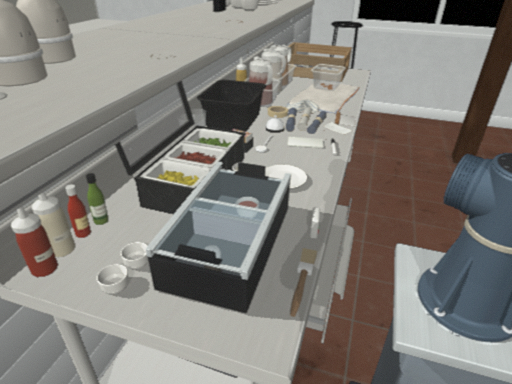

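View pics/top0.png

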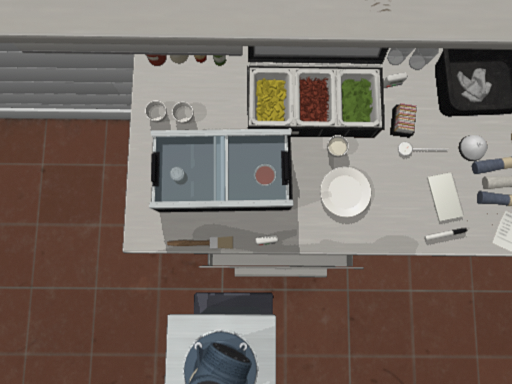

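```bash
cat > h.py <<'E'
import numpy as np, cv2
from workcell import env
def proj(n,X,m=None):
    m=m or env.camera_model(n); c=m["R"]@np.array(X,float)+m["t"]; p=m["K"]@c; return p[:2]/p[2]
def ray(n,uv,z,m=None):
    m=m or env.camera_model(n); d=m["R"].T@np.linalg.inv(m["K"])@np.array([uv[0],uv[1],1.]); o=-m["R"].T@m["t"]
    return o+d*(z-o[2])/d[2]
E
python3 - <<'E'
from h import *
np.set_printoptions(precision=4,suppress=True)
print(proj("top",[.153,.606,.248]),proj("top",[0,0,0]))
im=cv2.imread("pics/top0.png")
c=im[120:260,115:385]; cv2.imwrite("pics/topz.png",cv2.resize(c,None,fx=2.9,fy=2.9,interpolation=cv2.INTER_CUBIC))
hsv=cv2.cvtColor(im,cv2.COLOR_BGR2HSV)
def comps(mask,box,mn=15):
    x0,y0,x1,y1=box; k=np.zeros_like(mask); k[y0:y1,x0:x1]=mask[y0:y1,x0:x1]
    n,l,s,ce=cv2.connectedComponentsWithStats(k)
    for i in range(1,n):
        if s[i,4]>mn: print(s[i],ce[i])
print("dark pulls");comps((hsv[:,:,2]<45).astype(np.uint8)*255,(140,125,300,215))
print("red");comps(((hsv[:,:,1]>90)&((hsv[:,:,0]<10)|(hsv[:,:,0]>170))).astype(np.uint8)*255,(230,135,290,210))
print("plate");comps((hsv[:,:,2]>215).astype(np.uint8)*255,(310,155,385,230))
print("cap");comps((hsv[:,:,2]>150).astype(np.uint8)*255,(165,150,200,200))
print("timer");comps((hsv[:,:,2]>215).astype(np.uint8)*255,(240,225,290,250))
E
```

```text
[-41.8534 324.6636] [220.2441 368.8504]
dark pulls
[248 126  52  73 475] [285.7116 158.6568]
[152 152   8  34 234] [155.2009 168.4744]
[155 207 136   5 391] [222.8363 209.1765]
red
[256 167  17  17 193] [264.3057 175.3264]
plate
[ 322  169   49   47 1461] [348.6078 194.8172]
cap
[171 167  13  12 111] [176.0721 172.7027]
timer
[257 238  13   4  27] [262.0741 239.5185]
```

View pics/topz.png

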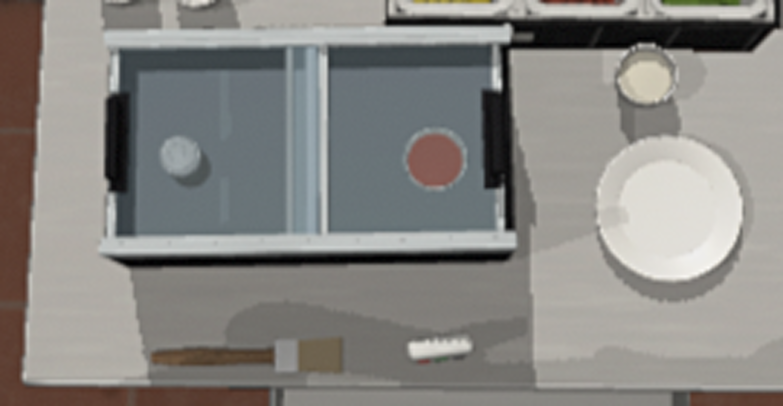

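```bash
python3 - <<'E'
from h import *
np.set_printoptions(precision=4,suppress=True)
f=lambda u,v:(115+u/2.9-.35,120+v/2.9-.35)
for nm,p,z in [("capc",f(180,154),.104),("pullL",f(117,142),.148),("pullR",f(492,138),.148),("plate rim",f(669,208),.017),("cupred",f(435,159),.057),
 ("railnear-L",f(101,241),.13),("railnear-R",f(516,235),.13),("railfar-L",f(107,37),.13),("railfar-R",f(512,28),.13),("pullL far",f(117,94),.148),("pullL near",f(117,190),.148),("pullR far",f(492,90),.148),("pullR near",f(492,187),.148),("timer",f(440,346),.062),("ramek",f(647,75),.037)]:
    print(nm,np.round(p,1),ray("top",p,z))
im=cv2.imread("pics/side0.png")
c=im[140:320,130:340]; cv2.imwrite("pics/sidez.png",cv2.resize(c,None,fx=3.3,fy=3.3,interpolation=cv2.INTER_CUBIC))
E
```

```text
capc [176.7 172.8] [0.5559 0.1283 0.104 ]
pullL [155.  168.6] [0.5579 0.1804 0.148 ]
pullR [284.3 167.2] [ 0.5654 -0.1764  0.148 ]
plate rim [345.3 191.4] [ 0.521  -0.3714  0.017 ]
cupred [264.6 174.5] [ 0.563 -0.124  0.057]
railnear-L [149.5 202.8] [0.4652 0.1954 0.13  ]
railnear-R [292.6 200.7] [ 0.4746 -0.2005  0.13  ]
railfar-L [151.5 132.4] [0.6666 0.1991 0.13  ]
railfar-R [291.2 129.3] [ 0.6802 -0.1975  0.13  ]
pullL far [155.  152.1] [0.6048 0.1825 0.148 ]
pullL near [155.  185.2] [0.5116 0.1783 0.148 ]
pullR far [284.3 150.7] [ 0.6125 -0.1765  0.148 ]
pullR near [284.3 184.1] [ 0.5178 -0.1764  0.148 ]
timer [266.4 239. ] [ 0.3719 -0.13    0.062 ]
ramek [337.8 145.5] [ 0.6596 -0.3474  0.037 ]
```

View pics/sidez.png

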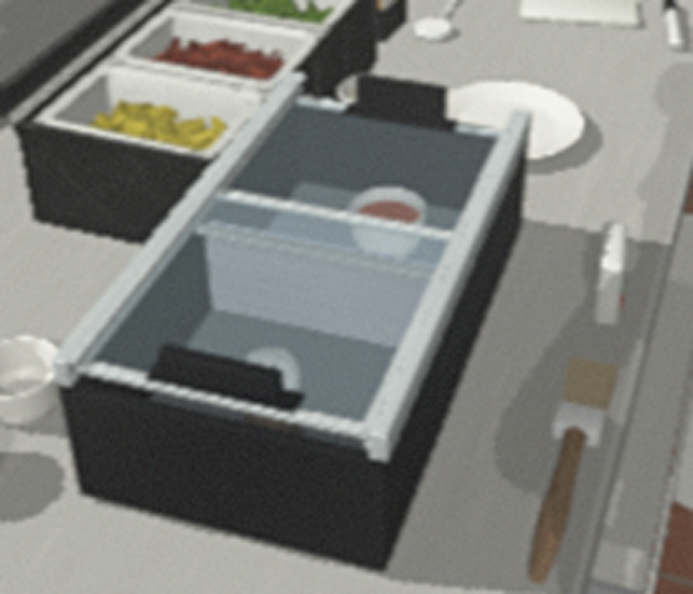

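```bash
cat >> h.py <<'E'
from scipy.spatial.transform import Rotation as Ro
np.set_printoptions(precision=4,suppress=True)
def go(pos,yaw=None):
    o=env.get_obs(); Rm=Ro.from_euler("xyz",o["tool_rot"]); p=o["position"]
    d=Rm.inv().apply(np.array(pos)-p)
    r=np.zeros(3)
    if yaw is not None: r=(Rm.inv()*Ro.from_euler("xyz",[np.pi,0,yaw])).as_rotvec()
    print("t",o["time_s"],"pos",p,"rot",o["tool_rot"],"gap",o["finger_gap"],"F",o["wrist_force"])
    print("translation",d/.3,"dr",r/.5,"rows",np.linalg.norm(d)/.0417,np.linalg.norm(r)/.125)
E
python3 - <<'E'
from h import *
print(proj("side",[.556,.128,.104]))
go([.38,.40,.25],3.168); go([.56,.184,.25],3.168)
E
```

```text
[212.1731 247.0493]
t 0.1 pos [0.1524 0.6055 0.2474] rot [-3.1396 -0.0004  2.8948] gap 0.0851225311637289 F [-0.1329  0.4381 -0.2648]
translation [-0.903  -0.4789 -0.0081] dr [-0.0038 -0.0013 -0.5464] rows 7.354070632903854 2.1858047531905243
t 0.1 pos [0.1524 0.6055 0.2474] rot [-3.1396 -0.0004  2.8948] gap 0.0851225311637289 F [-0.1329  0.4381 -0.2648]
translation [-1.6608 -1.0305 -0.0073] dr [-0.0038 -0.0013 -0.5464] rows 14.06134154854775 2.1858047531905243
```

Call:
jog_arm --translation '[[-0.45,-0.24,0],[-0.9,-0.48,0],[-0.9,-0.48,0],[-0.9,-0.48,0],[-0.9,-0.48,0],[-0.9,-0.48,0],[-0.9,-0.48,0],[-0.9,-0.48,0],[-0.9,-0.48,0],[-0.9,-0.48,0]]' --dr '[[0,0,-0.1],[0,0,-0.2],[0,0,-0.3],[0,0,-0.4],[0,0,-0.55],[0,0,-0.55],[0,0,-0.55],[0,0,-0.55],[0,0,-0.55],[0,0,-0.55]]' --fingers '[-1,-1,-1,-1,-1,-1,-1,-1,-1,-1]'

```text
time_s: 0.93
position: [0.3796, 0.3998, 0.248]
tool_rot: [-3.141, -0.001, -3.116]
wrist_force: [-0.9, 0.3, -0.2]
finger_gap: 0.0857
```

```bash
python3 - <<'E'
from h import *
go([.56,.184,.25],3.168)
E
```

```text
t 0.9333 pos [0.3796 0.3998 0.248 ] rot [-3.1415 -0.0013 -3.116 ] gap 0.08573905115591651 F [-0.9464  0.2829 -0.1801]
translation [-0.5828 -0.7343 -0.0075] dr [-0.0002 -0.0025 -0.0016] rows 6.7446829540903765 0.011999875320971774
```

Call:
jog_arm --translation '[[-0.58,-0.73,-0.01],[-0.58,-0.73,-0.01],[-0.58,-0.73,-0.01],[-0.58,-0.73,-0.01],[-0.58,-0.73,-0.01],[-0.58,-0.73,-0.01],[-0.58,-0.73,-0.01],[-0.58,-0.73,-0.01],[-0.58,-0.73,-0.01],[-0.58,-0.73,-0.01]]' --dr '[[0,0,0],[0,0,0],[0,0,0],[0,0,0],[0,0,0],[0,0,0],[0,0,0],[0,0,0],[0,0,0],[0,0,0]]' --fingers '[-1,-1,-1,-1,-1,-1,-1,-1,-1,-1]'

```text
time_s: 1.77
position: [0.5579, 0.188, 0.2508]
tool_rot: [3.141, -0.002, -3.112]
wrist_force: [-0.2, 0.2, -0.1]
finger_gap: 0.085
```

```bash
python3 - <<'E'
from h import *
m=env.camera_model("wrist"); im=env.get_image("wrist"); cv2.imwrite("pics/w1.png",im[:,:,::-1])
import pickle; pickle.dump(m,open("w1.pkl","wb"))
for X in [[.558,.185,.148],[.556,.128,.104]]: print(proj("wrist",X,m))
go([.56,.184,.25])
E
```

```text
[254.5679 194.5786]
[195.864  178.3416]
t 1.8167 pos [0.5577 0.1883 0.251 ] rot [ 3.1411 -0.0019 -3.1111] gap 0.0860304800444294 F [-0.5634 -0.2118 -0.5189]
translation [-0.0072 -0.0146  0.0031] dr [0. 0. 0.] rows 0.1192263181598796 0.0
```

View pics/w1.png

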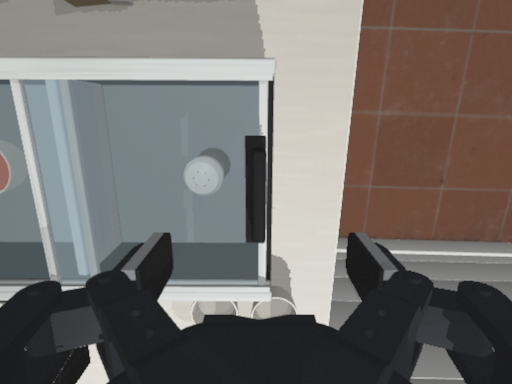

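```bash
python3 - <<'E'
from h import *
im=cv2.imread("pics/w1.png")
c=im[120:260,170:290]; c=cv2.convertScaleAbs(c,alpha=2.,beta=10); cv2.imwrite("pics/w1z.png",cv2.resize(c,None,fx=4,fy=4,interpolation=cv2.INTER_CUBIC))
E
```

```text
(no output)
```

View pics/w1z.png

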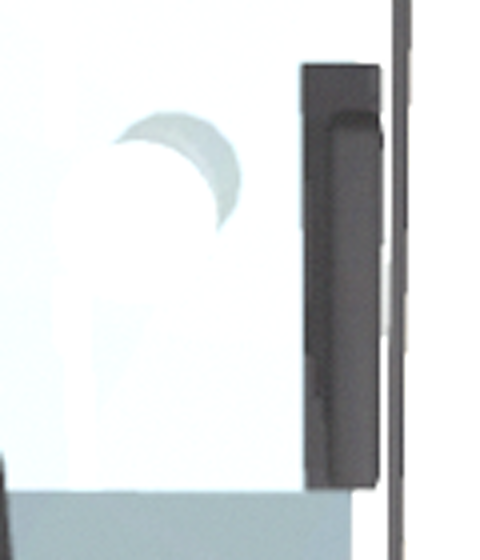

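```bash
python3 - <<'E'
from h import *
import pickle; m=pickle.load(open("w1.pkl","rb"))
for n,p,z in [("pull a",(252.5,151),.148),("b",(265,151),.148),("c",(252.2,241.5),.148),("d",(264.2,241.5),.148),("cap",(203.5,175.5),.104),("cap l",(184,175.5),.104),("cap r",(223,175.5),.104),("railnear corner",(274,60),.13),("railfar out corner",(270.5,299),.13),("rail near far-left",(0,59.5),.13),("rail far in",(270,289),.13),("near in",(274,79.5),.13)]:
    print(n,ray("wrist",p,z,m))
print(-m["R"].T@m["t"])
E
```

```text
pull a [0.5224 0.1825 0.148 ]
b [0.5222 0.1923 0.148 ]
c [0.5997 0.184  0.148 ]
d [0.5994 0.1943 0.148 ]
cap [0.553  0.1354 0.104 ]
cap l [0.5535 0.1167 0.104 ]
cap r [0.5525 0.1541 0.104 ]
railnear corner [0.4529 0.1974 0.13  ]
railfar out corner [0.6687 0.2031 0.13  ]
rail near far-left [ 0.4588 -0.017   0.13  ]
rail far in [0.6576 0.2022 0.13  ]
near in [0.4673 0.198  0.13  ]
[0.4927 0.1862 0.3757]
```

```bash
python3 - <<'E'
from h import *
go([.561,.188,.148],-3.1166)
E
```

```text
t 1.8167 pos [0.5577 0.1883 0.251 ] rot [ 3.1411 -0.0019 -3.1111] gap 0.0860304800444294 F [-0.5634 -0.2118 -0.5189]
translation [-0.0116 -0.0015  0.3431] dr [ 0.001  -0.0039  0.0111] rows 2.470107543295764 0.047143963995480445
```

Call:
jog_arm --translation '[[-0.012,0,0.1],[-0.012,0,0.2],[-0.012,0,0.3],[-0.012,0,0.34],[-0.012,0,0.34],[-0.012,0,0.34]]' --dr '[[0,0,0.01],[0,0,0.01],[0,0,0.01],[0,0,0.01],[0,0,0.01],[0,0,0.01]]' --fingers '[-1,-1,-1,-1,-1,-1]'

```text
time_s: 2.32
position: [0.5616, 0.1881, 0.1489]
tool_rot: [3.142, -0.002, -3.116]
wrist_force: [-0.3, 0.8, -0.1]
finger_gap: 0.0855
```

Call:
jog_arm --translation '[[0,0,0],[0,0,0],[0,0,0],[0,0,0],[0,0,0],[0,0,0],[0,0,0],[0,0,0]]' --dr '[[0,0,0],[0,0,0],[0,0,0],[0,0,0],[0,0,0],[0,0,0],[0,0,0],[0,0,0]]' --fingers '[1,1,1,1,1,1,1,1]'

```text
time_s: 2.98
position: [0.5632, 0.1866, 0.15]
tool_rot: [3.141, 0.001, -3.118]
wrist_force: [-1.1, 0.1, 5.3]
finger_gap: 0.0103
```

```bash
python3 - <<'E'
from h import *
im=env.get_image("wrist"); cv2.imwrite("pics/w2.png",im[:,:,::-1])
o=env.get_obs(); p=o["position"]; print(o["wrist_torque"])
y=.025; d=.143
go(p+np.array([np.sin(y)*d,-np.cos(y)*d,0]))
E
```

```text
[0.0783 0.1935 0.0022]
t 3.0333 pos [0.5632 0.1866 0.15  ] rot [ 3.1414  0.0008 -3.1184] gap 0.01025479381935552 F [-1.2858 -0.8324  5.6303]
translation [-0.0009 -0.4767 -0.0001] dr [0. 0. 0.] rows 3.429256594724221 0.0
```

View pics/w2.png

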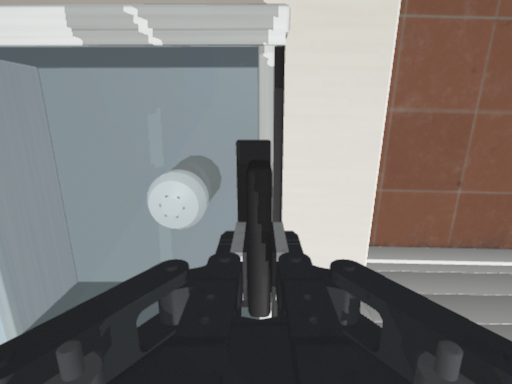

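Call:
jog_arm --translation '[[0,-0.03,0],[0,-0.08,0],[0,-0.14,0],[0,-0.2,0],[0,-0.26,0],[0,-0.32,0],[0,-0.38,0],[0,-0.43,0],[0,-0.47,0],[0,-0.47,0]]' --dr '[[0,0,0],[0,0,0],[0,0,0],[0,0,0],[0,0,0],[0,0,0],[0,0,0],[0,0,0],[0,0,0],[0,0,0]]' --fingers '[1,1,1,1,1,1,1,1,1,1]'

```text
time_s: 3.87
position: [0.5668, 0.0448, 0.15]
tool_rot: [3.14, 0.001, -3.121]
wrist_force: [0.0, 3.1, 5.7]
finger_gap: 0.0101
```

Call:
jog_arm --translation '[[0,0,0],[0,0,0],[0,0,0]]' --dr '[[0,0,0],[0,0,0],[0,0,0]]' --fingers '[1,1,1]'

```text
time_s: 4.12
position: [0.5668, 0.0448, 0.15]
tool_rot: [-3.141, 0.001, -3.118]
wrist_force: [-0.2, -0.6, 5.5]
finger_gap: 0.0103
```

```bash
python3 - <<'E'
from h import *
o=env.get_obs(); print(o["position"],o["wrist_force"])
im=env.get_image("top"); cv2.imwrite("pics/t2.png",cv2.resize(im[100:270,100:400,::-1],None,fx=2.6,fy=2.6))
E
```

```text
[0.5668 0.0448 0.15  ] [-0.1627 -0.597   5.4708]
```

View pics/t2.png

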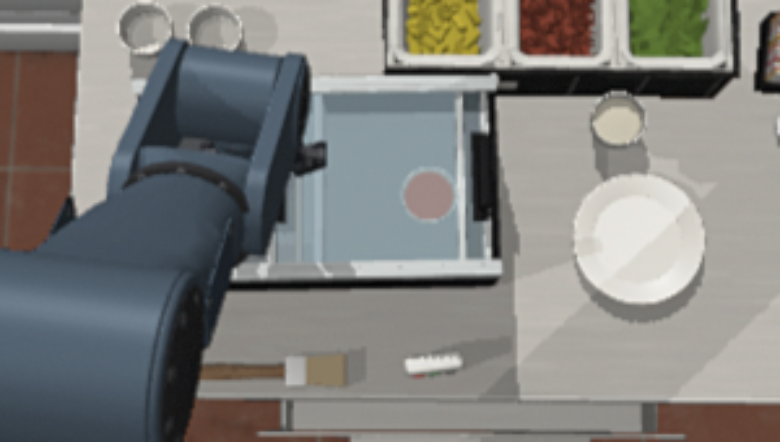

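Call:
jog_arm --translation '[[0,0,0],[0,0,0],[0,0,0],[0,0,-0.05],[0,0,-0.15],[0,0,-0.3],[0,0.15,-0.35],[0,0.3,-0.35],[0,0.3,-0.35],[0,0.3,-0.35]]' --dr '[[0,0,0],[0,0,0],[0,0,0],[0,0,0],[0,0,0],[0,0,0],[0,0,0.2],[0,0,0.45],[0,0,0.7],[0,0,0.9]]' --fingers '[0,-1,-1,-1,-1,-1,-1,-1,-1,-1]'

```text
time_s: 5.0
position: [0.5637, 0.1389, 0.2548]
tool_rot: [3.14, 0.0, 2.713]
wrist_force: [0.3, 0.7, -0.1]
finger_gap: 0.0853
```

```bash
python3 - <<'E'
from h import *
go([.554,.134,.25],1.597)
E
```

```text
t 5.0 pos [0.5637 0.1389 0.2548] rot [3.1401 0.0003 2.7126] gap 0.08529523436596326 F [ 0.3474  0.6571 -0.1468]
translation [ 0.0227 -0.0282  0.016 ] dr [ 0.0031 -0.0012  2.2313] rows 0.2850132222176287 8.9251635400645
```

Call:
jog_arm --translation '[[0,0,0],[0,0,0],[0,0,0],[0,0,0]]' --dr '[[0,0,0.25],[0,0,0.5],[0,0,0.75],[0,0,1]]' --fingers '[-1,-1,-1,-1]'

```text
time_s: 5.33
position: [0.5638, 0.1356, 0.2538]
tool_rot: [-3.141, -0.0, 2.209]
wrist_force: [0.3, -0.4, -0.7]
finger_gap: 0.0856
```

Call:
jog_arm --translation '[[0,0,0],[0,0,0],[0,0,0],[0,0,0]]' --dr '[[0,0,0.25],[0,0,0.5],[0,0,0.75],[0,0,1]]' --fingers '[-1,-1,-1,-1]'

```text
time_s: 5.67
position: [0.5638, 0.1355, 0.2538]
tool_rot: [-3.14, -0.0, 1.709]
wrist_force: [0.1, 0.2, -0.0]
finger_gap: 0.0857
```

```bash
python3 - <<'E'
from h import *
go([.554,.134,.25],1.597)
m=env.camera_model("wrist"); im=env.get_image("wrist"); cv2.imwrite("pics/w3.png",im[:,:,::-1])
import pickle; pickle.dump(m,open("w3.pkl","wb"))
print(proj("wrist",[.554,.134,.104],m))
E
```

```text
t 5.6667 pos [0.5638 0.1355 0.2538] rot [-3.1405 -0.      1.7087] gap 0.08570054605418426 F [ 0.1109  0.1688 -0.0285]
translation [-0.0005 -0.0331  0.0125] dr [-0.0022  0.0001  0.2233] rows 0.2550115089105955 0.8933285287416278
[249.0881 181.6705]
```

View pics/w3.png

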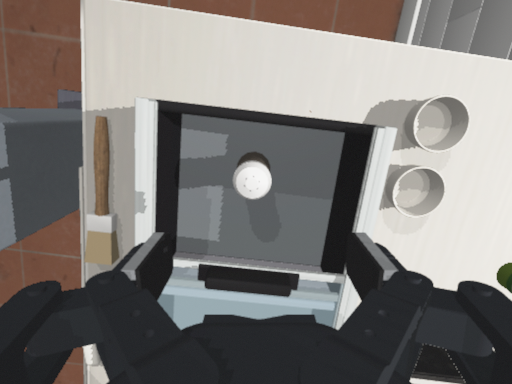

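```bash
python3 - <<'E'
from h import *
import pickle; m=pickle.load(open("w3.pkl","rb"))
im=cv2.imread("pics/w3.png"); g=cv2.cvtColor(im,cv2.COLOR_BGR2GRAY); k=np.zeros_like(g); k[150:210,225:280]=(g[150:210,225:280]>130)*255
n,l,s,c=cv2.connectedComponentsWithStats(k)
for i in range(1,n):
  if s[i,4]>50:
    u=s[i,0]+s[i,2]/2-.5; v=s[i,1]+s[i,3]/2-.5; print(s[i],c[i]); P=ray("wrist",c[i],.104,m); print(P, ray("wrist",(s[i,0],c[i][1]),.104,m),ray("wrist",(s[i,0]+s[i,2],c[i][1]),.104,m))
    go([P[0],P[1],.25],1.597); go([P[0],P[1],.075],1.597)
E
```

```text
[ 233  161   39   38 1178] [252.2165 179.6146]
[0.5567 0.1365 0.104 ] [0.5382 0.1339 0.104 ] [0.5758 0.1391 0.104 ]
t 5.7167 pos [0.5638 0.1355 0.2538] rot [-3.1405 -0.      1.7047] gap 0.08533845755261946 F [ 0.1494 -0.5032  0.0333]
translation [ 0.0064 -0.023   0.0126] dr [-0.0022  0.0001  0.2155] rows 0.19434502280364707 0.8620080195628456
t 5.7167 pos [0.5638 0.1355 0.2538] rot [-3.1405 -0.      1.7047] gap 0.08533845755261946 F [ 0.1494 -0.5032  0.0333]
translation [ 0.0064 -0.0224  0.596 ] dr [-0.0022  0.0001  0.2155] rows 4.290804185615018 0.8620080195628456
```

Call:
jog_arm --translation '[[0.005,-0.023,0],[0.005,-0.023,0.1],[0.005,-0.023,0.2],[0.005,-0.023,0.3],[0.005,-0.023,0.4],[0.005,-0.023,0.5],[0.005,-0.023,0.58],[0.005,-0.023,0.6],[0.005,-0.023,0.6],[0.005,-0.023,0.6]]' --dr '[[0,0,0.2],[0,0,0.2],[0,0,0.2],[0,0,0.2],[0,0,0.2],[0,0,0.2],[0,0,0.2],[0,0,0.2],[0,0,0.2],[0,0,0.2]]' --fingers '[-1,-1,-1,-1,-1,-1,-1,-1,-1,-1]'

```text
time_s: 6.55
position: [0.5576, 0.1361, 0.0747]
tool_rot: [3.141, 0.0, 1.616]
wrist_force: [0.3, -0.1, 1.4]
finger_gap: 0.0853
```

Call:
jog_arm --translation '[[0,0,0],[0,0,0],[0,0,0],[0,0,0],[0,0,0],[0,0,0],[0,0,0],[0,0,0],[0,0,0]]' --dr '[[0,0,0],[0,0,0],[0,0,0],[0,0,0],[0,0,0],[0,0,0],[0,0,0],[0,0,0],[0,0,0]]' --fingers '[-0.5,-0.3,-0.1,0,0.1,0.3,1,1,1]'

```text
time_s: 7.3
position: [0.5574, 0.1361, 0.0757]
tool_rot: [3.14, 0.0, 1.615]
wrist_force: [-0.9, -0.2, 6.2]
finger_gap: 0.0402
```

```bash
python3 - <<'E'
from h import *
im=env.get_image("wrist"); cv2.imwrite("pics/w4.png",im[:,:,::-1])
go([.555,.133,.255])
E
```

```text
t 7.35 pos [0.5575 0.1361 0.0758] rot [3.1401 0.0001 1.6151] gap 0.040013297120359115 F [-1.7979 -0.0122  6.1224]
translation [-0.01   -0.0078 -0.5974] dr [0. 0. 0.] rows 4.299120632920717 0.0
```

View pics/w4.png

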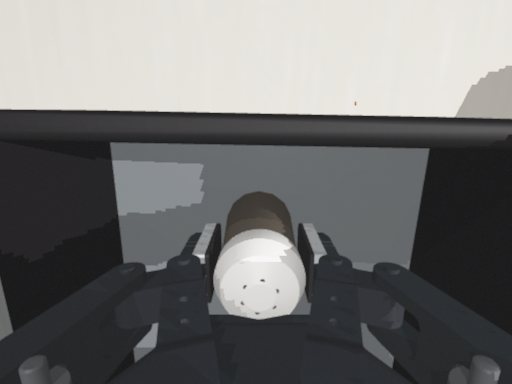

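Call:
jog_arm --translation '[[0,0,-0.05],[0,0,-0.12],[0,0,-0.22],[0,0,-0.32],[0,0,-0.42],[0,0,-0.52],[0,0,-0.6],[0,0,-0.6],[0,0,-0.6]]' --dr '[[0,0,0],[0,0,0],[0,0,0],[0,0,0],[0,0,0],[0,0,0],[0,0,0],[0,0,0],[0,0,0]]' --fingers '[1,1,1,1,1,1,1,1,1]'

```text
time_s: 8.1
position: [0.5577, 0.1361, 0.256]
tool_rot: [3.138, 0.0, 1.615]
wrist_force: [-0.6, 0.2, -2.1]
finger_gap: 0.0402
```

```bash
python3 - <<'E'
from h import *
# plate measure: top t0 rim
im=cv2.imread("pics/top0.png").astype(int); d=(im.min(2)>195).astype(np.uint8)*255
k=np.zeros_like(d);k[160:225,315:380]=d[160:225,315:380]
c=max(cv2.findContours(k,0,2)[0],key=cv2.contourArea); (u,v),r=cv2.minEnclosingCircle(c); print(cv2.boundingRect(c),u,v,r,ray("top",(u,v),.015))
s=cv2.imread("pics/side0.png"); 
cv2.imwrite("pics/s0p.png",cv2.resize(s[150:200,250:320],None,fx=8,fy=8,interpolation=cv2.INTER_CUBIC))
for z in (.007,.017): print(proj("side",[.521,-.371,z]))
go([.555,-.14,.255],1.597);go([.521,-.371,.255],1.597)
E
```

```text
(322, 168, 49, 49) 345.6554260253906 191.98704528808594 24.673202514648438 [ 0.5194 -0.3728  0.015 ]
[283.0756 177.6865]
[283.2452 175.1382]
t 8.1 pos [0.5577 0.1361 0.256 ] rot [3.1378 0.     1.6149] gap 0.04017801469008525 F [-0.5851  0.1727 -2.0968]
translation [-0.9191 -0.0495  0.0031] dr [ 0.0076 -0.      0.0359] rows 6.621873058135586 0.14667848423521426
t 8.1 pos [0.5577 0.1361 0.256 ] rot [3.1378 0.     1.6149] gap 0.04017801469008525 F [-0.5851  0.1727 -2.0968]
translation [-1.6834 -0.1967  0.0025] dr [ 0.0076 -0.      0.0359] rows 12.192846572450208 0.14667848423521426
```

View pics/s0p.png

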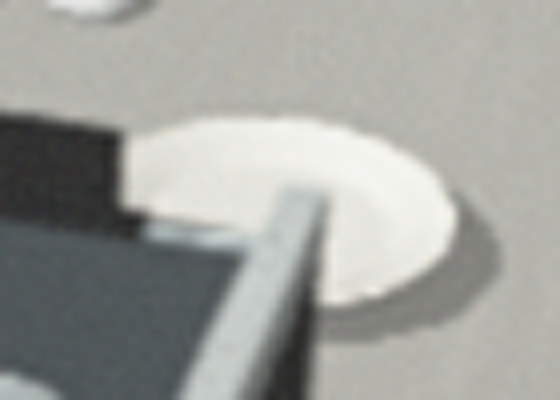

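Call:
jog_arm --translation '[[-0.05,0,0],[-0.15,0,0],[-0.25,-0.01,0],[-0.36,-0.02,0],[-0.47,-0.03,0],[-0.58,-0.04,0],[-0.69,-0.05,0],[-0.8,-0.06,0],[-0.88,-0.07,0],[-0.92,-0.07,0]]' --dr '[[0,0,0],[0,0,0],[0,0,0],[0,0,0],[0,0,0],[0,0,0],[0,0,0],[0,0,0],[0,0,0],[0,0,0]]' --fingers '[1,1,1,1,1,1,1,1,1,1]'

```text
time_s: 8.93
position: [0.5468, -0.1433, 0.2522]
tool_rot: [-3.138, -0.001, 1.612]
wrist_force: [-0.2, 0.1, -1.0]
finger_gap: 0.0401
```

```bash
python3 - <<'E'
from h import *
go([.520,-.372,.255])
E
```

```text
t 8.9333 pos [ 0.5468 -0.1433  0.2522] rot [-3.1378 -0.0009  1.6117] gap 0.04007269796697479 F [-0.2479  0.0817 -0.9517]
translation [-0.7582 -0.1204 -0.0096] dr [0. 0. 0.] rows 5.5232494803203265 0.0
```

Call:
jog_arm --translation '[[-0.05,-0.01,0],[-0.15,-0.03,0],[-0.25,-0.05,0],[-0.36,-0.06,0],[-0.47,-0.08,0],[-0.58,-0.1,0],[-0.68,-0.12,0],[-0.76,-0.12,0],[-0.76,-0.12,0],[-0.76,-0.12,0]]' --dr '[[0,0,0],[0,0,0],[0,0,0],[0,0,0],[0,0,0],[0,0,0],[0,0,0],[0,0,0],[0,0,0],[0,0,0]]' --fingers '[1,1,1,1,1,1,1,1,1,1]'

```text
time_s: 9.77
position: [0.5218, -0.37, 0.2524]
tool_rot: [-3.14, -0.003, 1.613]
wrist_force: [0.1, 0.5, -1.2]
finger_gap: 0.0402
```

```bash
python3 - <<'E'
from h import *
go([.520,-.372,.085],1.597)
m=env.camera_model("wrist"); im=env.get_image("wrist"); cv2.imwrite("pics/w5.png",im[:,:,::-1])
import pickle; pickle.dump(m,open("w5.pkl","wb"))
print(proj("wrist",[.52,-.372,.017],m))
E
```

```text
t 9.7667 pos [ 0.5218 -0.37    0.2524] rot [-3.1398 -0.0031  1.613 ] gap 0.04015980037404023 F [ 0.104   0.5136 -1.1555]
translation [-0.0081 -0.0052  0.5579] dr [-0.0037 -0.0062  0.032 ] rows 4.014088706977162 0.13113289750410775
[258.0228 167.8087]
```

View pics/w5.png

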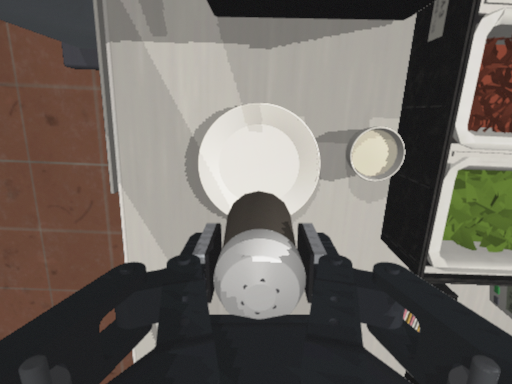

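Call:
jog_arm --translation '[[-0.01,-0.005,0.06],[-0.01,-0.005,0.16],[-0.01,-0.005,0.27],[-0.01,-0.005,0.38],[-0.01,-0.005,0.48],[-0.01,-0.005,0.55],[-0.01,-0.005,0.59],[-0.01,-0.005,0.61],[-0.01,-0.005,0.61],[-0.01,-0.005,0.61]]' --dr '[[0,0,0],[0,0,0],[0,0,0],[0,0,0],[0,0,0],[0,0,0],[0,0,0],[0,0,0],[0,0,0],[0,0,0]]' --fingers '[1,1,1,1,1,1,1,1,1,1]'

```text
time_s: 10.65
position: [0.5217, -0.3729, 0.0722]
tool_rot: [3.141, 0.001, 1.616]
wrist_force: [-0.5, 0.2, -0.8]
finger_gap: 0.0401
```

Call:
jog_arm --translation '[[0,0,0.005],[0,0,0.008],[0,0,0.01],[0,0,0.01]]' --dr '[[0,0,0],[0,0,0],[0,0,0],[0,0,0]]' --fingers '[1,1,1,1]'

```text
time_s: 10.98
position: [0.5212, -0.3733, 0.0691]
tool_rot: [3.141, 0.001, 1.615]
wrist_force: [0.6, 0.4, -1.1]
finger_gap: 0.0402
```

Call:
jog_arm --translation '[[0,0,0.005],[0,0,0.01],[0,0,0.015],[0,0,0.015]]' --dr '[[0,0,0],[0,0,0],[0,0,0],[0,0,0]]' --fingers '[1,1,1,1]'

```text
time_s: 11.32
position: [0.5207, -0.3729, 0.0634]
tool_rot: [-3.141, -0.001, 1.615]
wrist_force: [-0.4, -0.2, -0.9]
finger_gap: 0.04
```

Call:
jog_arm --translation '[[0,0,0.003],[0,0,0.006],[0,0,0.006]]' --dr '[[0,0,0],[0,0,0],[0,0,0]]' --fingers '[1,1,1]'

```text
time_s: 11.57
position: [0.5209, -0.3731, 0.0628]
tool_rot: [-3.141, 0.0, 1.615]
wrist_force: [-2.1, 1.2, 3.8]
finger_gap: 0.0398
```

Call:
jog_arm --translation '[[0,0,0],[0,0,0],[0,0,0],[0,0,0],[0,0,0],[0,0,0],[0,0,0]]' --dr '[[0,0,0],[0,0,0],[0,0,0],[0,0,0],[0,0,0],[0,0,0],[0,0,0]]' --fingers '[0,-0.1,-0.3,-0.5,-0.8,-1,-1]'

```text
time_s: 12.15
position: [0.521, -0.373, 0.0619]
tool_rot: [-3.142, -0.0, 1.615]
wrist_force: [1.1, -0.3, 0.1]
finger_gap: 0.0858
```

Call:
jog_arm --translation '[[0,0,-0.05],[0,0,-0.15],[0,0,-0.27],[0,0,-0.39],[0,0,-0.51],[0,0,-0.63],[0,0,-0.63],[0,0,-0.63]]' --dr '[[0,0,0],[0,0,0],[0,0,0],[0,0,0],[0,0,0],[0,0,0],[0,0,0],[0,0,0]]' --fingers '[-1,-1,-1,-1,-1,-1,-1,-1]'

```text
time_s: 12.82
position: [0.5221, -0.3741, 0.2542]
tool_rot: [3.137, 0.005, 1.615]
wrist_force: [-0.0, 0.4, -1.0]
finger_gap: 0.0853
```

```bash
python3 - <<'E'
from h import *
m=env.camera_model("wrist"); im=env.get_image("wrist"); cv2.imwrite("pics/w6.png",im[:,:,::-1])
import pickle; pickle.dump(m,open("w6.pkl","wb"))
print(proj("wrist",[.521,-.373,.091],m))
go([.5668,.0448,.25],-3.1166)
E
```

```text
[257.4548 176.6228]
t 12.8667 pos [ 0.521  -0.373   0.2518] rot [3.1405 0.0011 1.6148] gap 0.08546259645077373 F [-0.8402  0.9752 -0.1604]
translation [1.3847 0.2138 0.0047] dr [-0.0001  0.0034 -3.1035] rows 10.079971619129232 12.414083139907682
```

View pics/w6.png

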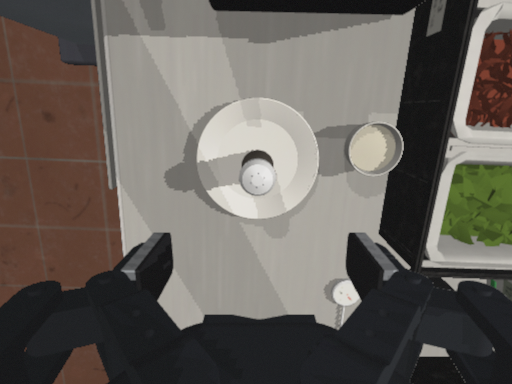

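Call:
jog_arm --translation '[[0.08,0.01,0],[0.2,0.03,0],[0.32,0.05,0],[0.44,0.07,0],[0.56,0.09,0],[0.68,0.11,0],[0.7,0.11,0],[0.7,0.11,0],[0.7,0.11,0]]' --dr '[[0,0,0],[0,0,-0.15],[0,0,-0.3],[0,0,-0.5],[0,0,-0.7],[0,0,-0.9],[0,0,-1],[0,0,-1],[0,0,-1]]' --fingers '[-1,-1,-1,-1,-1,-1,-1,-1,-1]'

```text
time_s: 13.62
position: [0.544, -0.1611, 0.2494]
tool_rot: [-3.139, -0.002, 2.115]
wrist_force: [0.5, -0.5, 0.3]
finger_gap: 0.0856
```

```bash
python3 - <<'E'
from h import *
go([.5668,.0448,.25],-3.1166)
E
```

```text
t 13.6167 pos [ 0.544  -0.1611  0.2494] rot [-3.1395 -0.0024  2.1148] gap 0.0856107197921511 F [ 0.4593 -0.4953  0.3276]
translation [ 0.5481  0.4202 -0.0016] dr [-0.0013 -0.0065 -2.1036] rows 4.968706188439436 8.414574669543489
```

Call:
jog_arm --translation '[[0.08,0.06,0],[0.2,0.15,0],[0.32,0.24,0],[0.44,0.33,0],[0.55,0.42,0],[0.55,0.42,0],[0.55,0.42,0]]' --dr '[[0,0,-0.2],[0,0,-0.4],[0,0,-0.6],[0,0,-0.8],[0,0,-1],[0,0,-1],[0,0,-1]]' --fingers '[-1,-1,-1,-1,-1,-1,-1]'

```text
time_s: 14.2
position: [0.5673, 0.0462, 0.2502]
tool_rot: [-3.141, -0.001, 2.616]
wrist_force: [0.2, -0.2, -0.0]
finger_gap: 0.0857
```

Call:
jog_arm --translation '[[0,0,0],[0,0,0],[0,0,0],[0,0,0],[0,0,0]]' --dr '[[0,0,-0.25],[0,0,-0.5],[0,0,-0.75],[0,0,-1],[0,0,-1]]' --fingers '[-1,-1,-1,-1,-1]'

```text
time_s: 14.62
position: [0.5674, 0.0418, 0.2504]
tool_rot: [-3.141, -0.001, 3.112]
wrist_force: [-0.1, -0.3, -0.1]
finger_gap: 0.0856
```

```bash
python3 - <<'E'
from h import *
go([.5668,.0448,.149],-3.1166)
m=env.camera_model("wrist"); im=env.get_image("wrist"); cv2.imwrite("pics/w7.png",im[:,:,::-1])
print(proj("wrist",[.5668,.0448,.148],m))
E
```

```text
t 14.6167 pos [0.5674 0.0418 0.2504] rot [-3.1406 -0.0008  3.1124] gap 0.08555472587960532 F [-0.0789 -0.2871 -0.1055]
translation [0.0019 0.0103 0.3381] dr [-0.0019 -0.0017 -0.1084] rows 2.4332356210066957 0.4338815253031526
[262.1462 193.8816]
```

View pics/w7.png

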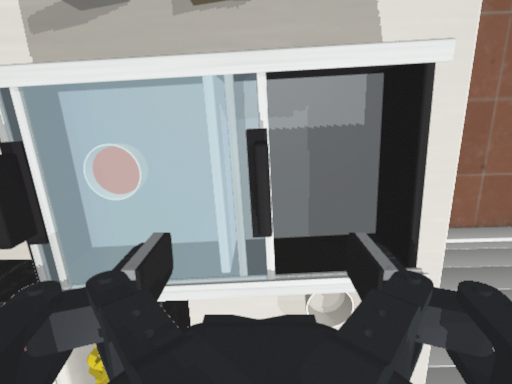

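Pull top is at about (262,190), as predicted; the lid is where I left it. Descend and pinch.

Call:
jog_arm --translation '[[0.002,0.01,0.1],[0.002,0.01,0.2],[0.002,0.01,0.3],[0.002,0.01,0.335],[0.002,0.01,0.335],[0.002,0.01,0.335]]' --dr '[[0,0,-0.11],[0,0,-0.11],[0,0,-0.11],[0,0,-0.11],[0,0,-0.11],[0,0,-0.11]]' --fingers '[-1,-1,-1,-1,-1,-1]'

```text
time_s: 15.17
position: [0.567, 0.0468, 0.1505]
tool_rot: [-3.141, -0.0, -3.116]
wrist_force: [-0.0, -0.3, -0.0]
finger_gap: 0.0854
```

Call:
jog_arm --translation '[[0,0,0],[0,0,0],[0,0,0],[0,0,0],[0,0,0],[0,0,0],[0,0,0],[0,0,0]]' --dr '[[0,0,0],[0,0,0],[0,0,0],[0,0,0],[0,0,0],[0,0,0],[0,0,0],[0,0,0]]' --fingers '[1,1,1,1,1,1,1,1]'

```text
time_s: 15.83
position: [0.5669, 0.0474, 0.1513]
tool_rot: [-3.141, 0.001, -3.113]
wrist_force: [-1.1, -1.2, 5.9]
finger_gap: 0.0105
```

```bash
python3 - <<'E'
from h import *
y=.025; d=.147; p=env.get_obs()["position"]
go(p+np.array([-np.sin(y)*d,np.cos(y)*d,0]))
E
```

```text
t 15.8333 pos [0.5669 0.0474 0.1513] rot [-3.141   0.0009 -3.1134] gap 0.010500229014494067 F [-1.1148 -1.2152  5.9083]
translation [-0.0016  0.49   -0.0003] dr [0. 0. 0.] rows 3.525179856115107 0.0
```

Call:
jog_arm --translation '[[0,0.03,0],[0,0.08,0],[0,0.14,0],[0,0.2,0],[0,0.26,0],[0,0.32,0],[0,0.38,0],[0,0.42,0],[0,0.45,0],[0,0.465,0]]' --dr '[[0,0,0],[0,0,0],[0,0,0],[0,0,0],[0,0,0],[0,0,0],[0,0,0],[0,0,0],[0,0,0],[0,0,0]]' --fingers '[1,1,1,1,1,1,1,1,1,1]'

```text
time_s: 16.67
position: [0.5633, 0.1879, 0.1513]
tool_rot: [-3.141, 0.002, -3.112]
wrist_force: [0.2, -2.5, 4.9]
finger_gap: 0.0103
```

Call:
jog_arm --translation '[[0,0.005,0],[0,0.01,0],[0,0.01,0],[0,0.01,0]]' --dr '[[0,0,0],[0,0,0],[0,0,0],[0,0,0]]' --fingers '[1,1,1,1]'

```text
time_s: 17.0
position: [0.5633, 0.1897, 0.1513]
tool_rot: [-3.141, 0.002, -3.113]
wrist_force: [-0.9, -2.3, 5.7]
finger_gap: 0.0104
```

Call:
jog_arm --translation '[[0,0.005,0],[0,0.01,0],[0,0.01,0],[0,0.01,0]]' --dr '[[0,0,0],[0,0,0],[0,0,0],[0,0,0]]' --fingers '[1,1,1,1]'

```text
time_s: 17.33
position: [0.5633, 0.1899, 0.1513]
tool_rot: [-3.136, 0.001, -3.112]
wrist_force: [-0.2, -9.5, 7.0]
finger_gap: 0.0105
```

```bash
python3 - <<'E'
from h import *
go([.5,.19,.15])
im=env.get_image("wrist"); cv2.imwrite("pics/w8.png",im[:,:,::-1])
E
```

```text
t 17.3333 pos [0.5633 0.1899 0.1513] rot [-3.1359  0.0009 -3.1122] gap 0.010533430004612852 F [-0.1542 -9.4989  6.9576]
translation [0.2109 0.0064 0.004 ] dr [0. 0. 0.] rows 1.5180922842931353 0.0
```

View pics/w8.png

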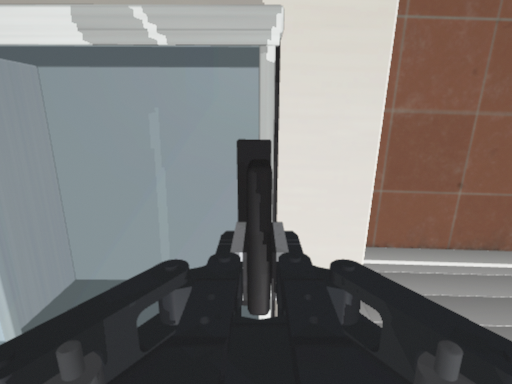

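Call:
jog_arm --translation '[[0,-0.01,0],[0,-0.01,0],[0,-0.01,0],[0,-0.01,0],[0,-0.01,-0.1],[0,-0.01,-0.25],[0,-0.2,-0.34],[0,-0.4,-0.34],[0,-0.6,-0.34],[0,-0.8,-0.34]]' --dr '[[0,0,0],[0,0,0],[0,0,0],[0,0,0],[0,0,0],[0,0,0],[0,0,0],[0,0,0],[0,0,0],[0,0,0]]' --fingers '[-1,-1,-1,-1,-1,-1,-1,-1,-1,-1]'

```text
time_s: 18.22
position: [0.5674, 0.0282, 0.2516]
tool_rot: [3.142, 0.002, -3.111]
wrist_force: [0.4, -0.9, -0.7]
finger_gap: 0.0853
```

Call:
jog_arm --translation '[[0,-0.1,0],[0,-0.3,0],[0,-0.45,0],[0,-0.45,0],[0,-0.45,0],[0,-0.45,0]]' --dr '[[0,0,0],[0,0,0],[0,0,0],[0,0,0],[0,0,0],[0,0,0]]' --fingers '[-1,-1,-1,-1,-1,-1]'

```text
time_s: 18.72
position: [0.5709, -0.1068, 0.2502]
tool_rot: [3.14, -0.0, -3.116]
wrist_force: [-0.2, 0.4, -0.5]
finger_gap: 0.0851
```

```bash
python3 - <<'E'
from h import *
go([.57,-.187,.25])
m=env.camera_model("wrist"); im=env.get_image("wrist"); cv2.imwrite("pics/w9.png",im[:,:,::-1])
import pickle; pickle.dump(m,open("w9.pkl","wb"))
print(proj("wrist",[.5725,-.187,.148],m))
im=env.get_image("top"); cv2.imwrite("pics/t3.png",cv2.resize(im[100:270,100:400,::-1],None,fx=2.6,fy=2.6))
im=env.get_image("side"); cv2.imwrite("pics/s3.png",im[:,:,::-1])
E
```

```text
t 18.7167 pos [ 0.5709 -0.1068  0.2502] rot [ 3.1404 -0.0004 -3.1159] gap 0.08507243847843729 F [-0.2047  0.421  -0.5004]
translation [ 0.0097 -0.2671  0.0003] dr [0. 0. 0.] rows 1.9229451197559697 0.0
[159.7006 194.2862]
```

View pics/w9.png

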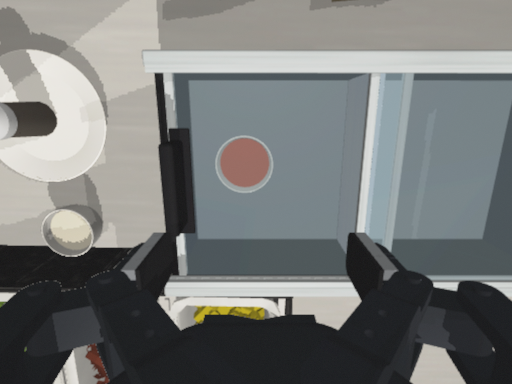

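View pics/t3.png

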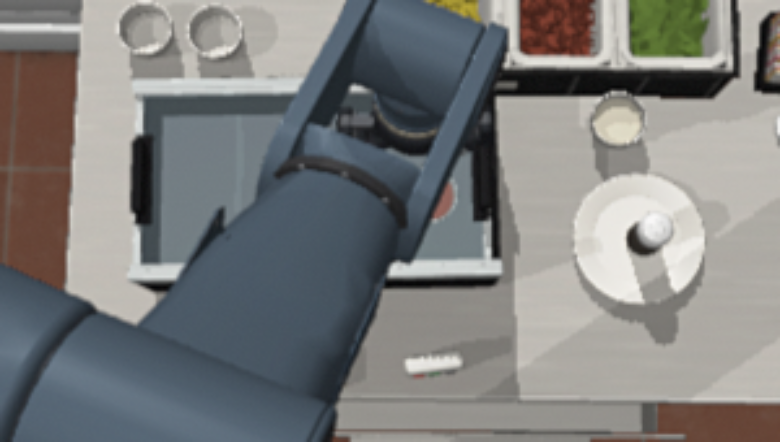

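View pics/s3.png

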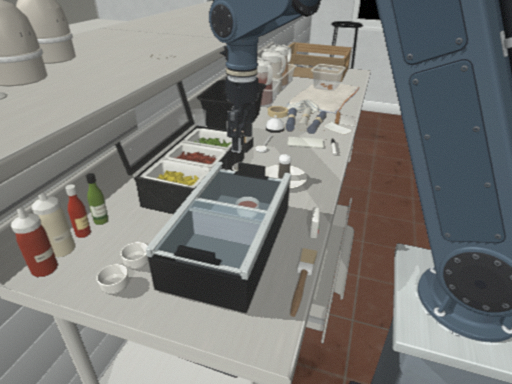

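```bash
python3 - <<'E'
from h import *
im=cv2.imread("pics/w9.png")
c=im[110:260,130:250]; c=cv2.convertScaleAbs(c,alpha=2.,beta=10); cv2.imwrite("pics/w9z.png",cv2.resize(c,None,fx=4,fy=4,interpolation=cv2.INTER_CUBIC))
E
```

```text
(no output)
```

View pics/w9z.png

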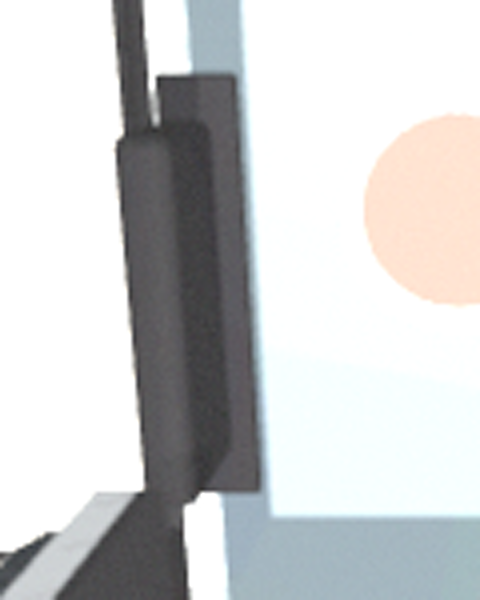

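```bash
python3 - <<'E'
from h import *
import pickle; m=pickle.load(open("w9.pkl","rb"))
for p in [(162.75,190),(175.75,190)]: print(ray("wrist",p,.148,m))
for p in [(143,52),(168,293)]: print("rail end",ray("wrist",p,.13,m))
go([.5722,-.179,.25],-3.1166)
E
```

```text
[ 0.5688 -0.1843  0.148 ]
[ 0.5686 -0.1738  0.148 ]
rail end [ 0.4631 -0.1989  0.13  ]
rail end [ 0.6771 -0.1915  0.13  ]
t 18.8667 pos [ 0.5707 -0.1044  0.2503] rot [ 3.1406 -0.0008 -3.1118] gap 0.08527456722654506 F [-0.819   0.1651 -0.344 ]
translation [ 0.0023 -0.2486  0.0008] dr [ 0.0021 -0.0016  0.0097] rows 1.7886009598296762 0.040084124940608756
```

Call:
jog_arm --translation '[[0.002,-0.12,0],[0.002,-0.25,0],[0.002,-0.25,0.1],[0.002,-0.25,0.2],[0.002,-0.25,0.3],[0.002,-0.25,0.335],[0.002,-0.25,0.335],[0.002,-0.25,0.335]]' --dr '[[0,0,0],[0,0,0],[0,0,0],[0,0,0],[0,0,0],[0,0,0],[0,0,0],[0,0,0]]' --fingers '[-1,-1,-1,-1,-1,-1,-1,-1]'

```text
time_s: 19.53
position: [0.5729, -0.18, 0.1503]
tool_rot: [3.141, -0.0, -3.112]
wrist_force: [0.4, 0.2, 0.4]
finger_gap: 0.0854
```

Call:
jog_arm --translation '[[0,0,0],[0,0,0],[0,0,0],[0,0,0],[0,0,0],[0,0,0],[0,0,0],[0,0,0]]' --dr '[[0,0,0],[0,0,0],[0,0,0],[0,0,0],[0,0,0],[0,0,0],[0,0,0],[0,0,0]]' --fingers '[1,1,1,1,1,1,1,1]'

```text
time_s: 20.2
position: [0.5726, -0.1812, 0.1507]
tool_rot: [-3.141, 0.001, -3.114]
wrist_force: [-1.8, 0.2, 6.5]
finger_gap: 0.0104
```

Call:
jog_arm --translation '[[0,-0.007,0],[0,-0.014,0],[0,-0.02,0],[0,-0.02,0]]' --dr '[[0,0,0],[0,0,0],[0,0,0],[0,0,0]]' --fingers '[1,1,1,1]'

```text
time_s: 20.53
position: [0.5728, -0.187, 0.1507]
tool_rot: [3.141, 0.001, -3.114]
wrist_force: [-1.1, 2.7, 5.6]
finger_gap: 0.0103
```

Call:
jog_arm --translation '[[0,-0.005,0],[0,-0.01,0],[0,-0.01,0],[0,-0.01,0]]' --dr '[[0,0,0],[0,0,0],[0,0,0],[0,0,0]]' --fingers '[1,1,1,1]'

```text
time_s: 20.87
position: [0.5728, -0.1883, 0.1507]
tool_rot: [3.138, 0.0, -3.114]
wrist_force: [0.1, 5.7, 7.8]
finger_gap: 0.0102
```

Call:
jog_arm --translation '[[0,0.006,0],[0,0.006,0],[0,0.006,0],[0,0.006,0],[0,0.006,-0.1],[0,0.006,-0.25],[0,0.1,-0.4],[0.1,0.25,-0.5],[0.2,0.35,-0.5],[0.2,0.35,-0.5]]' --dr '[[0,0,0],[0,0,0],[0,0,0],[0,0,0],[0,0,0],[0,0,0],[0,0,0],[0,0,0],[0,0,0],[0,0,0]]' --fingers '[-1,-1,-1,-1,-1,-1,-1,-1,-1,-1]'

```text
time_s: 21.7
position: [0.5086, -0.0853, 0.3018]
tool_rot: [-3.141, 0.002, -3.113]
wrist_force: [-0.4, 0.9, -0.4]
finger_gap: 0.0854
```

```bash
python3 - <<'E'
from h import *
im=env.get_image("top"); cv2.imwrite("pics/t4.png",cv2.resize(im[100:270,100:400,::-1],None,fx=2.6,fy=2.6))
m=env.camera_model("wrist"); im=env.get_image("wrist"); cv2.imwrite("pics/w10.png",im[:,:,::-1])
for X in ([.5628,.1899,.148],[.5726,-.1883,.148]): print(proj("wrist",X,m))
o=env.get_obs(); print(o["position"],o["wrist_force"],o["joint_vel"])
E
```

```text
[514.3834 241.3552]
[153.8307 240.8244]
[ 0.507  -0.0838  0.3015] [ 0.3656 -1.5601 -1.075 ] [-0.036   0.0644 -0.0698 -0.0257 -0.0603 -0.0187]
```

View pics/t4.png

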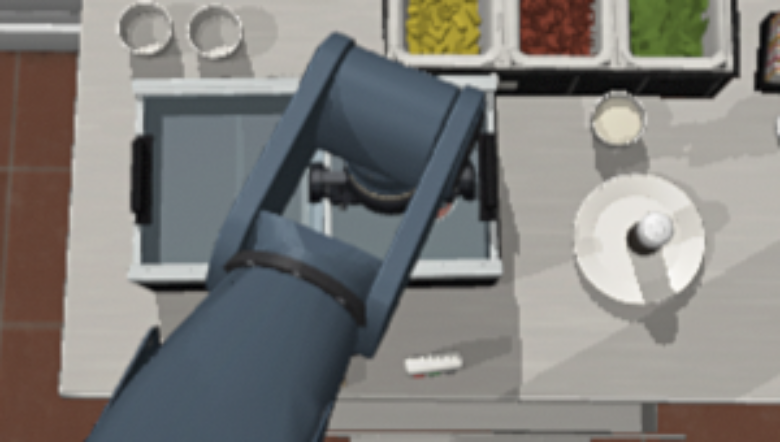

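View pics/w10.png

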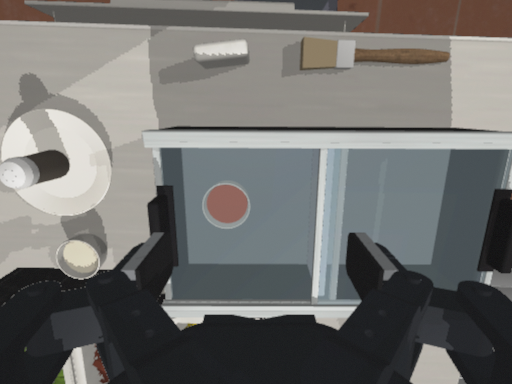

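All is in place: lids shut, shaker upright mid-plate, cup, timer, brush and ramekin undisturbed, arm clear. Handing in.

Call:
jog_arm --translation '[[0,0,0],[0,0,0],[0,0,0]]' --dr '[[0,0,0],[0,0,0],[0,0,0]]' --fingers '[-1,-1,-1]'

```text
time_s: 22.05
position: [0.5106, -0.0879, 0.2995]
tool_rot: [-3.141, -0.0, -3.114]
wrist_force: [0.1, 0.3, -0.7]
finger_gap: 0.0851
```

```bash
python3 -c "
from workcell import env
print(env.close_job())"
```

```text
the job is handed in; nothing more can be done
None
```

I slid the left lid open by about 143 mm, lifted the dark shaker out and set it on the side plate. I then closed the left lid until it hit its stop, and handed the job in at about 22 s of the 64 s allowed; no verdict is reported.

**Shaker:** The last pictures show it upright and released. I set it down about 2 mm from the plate centre I had measured.

**Lids:** The right lid, over the red cup, was standing roughly 7–9 mm ajar. That was inside the 12 mm limit, but I nudged it shut to its stop as well and never opened it. The pulls ended 378 mm apart, which is the figure for both lids shut.

**Other things:** The red cup, ramekin, timer, brush and plate look undisturbed in the last pictures. I checked them only by eye, without measuring them again. The arm was clear of everything at the end.

**Disagreement:** The first two camera estimates of the shaker's position differed by about 7 mm. A closer look from above after opening the lid settled it before I gripped the shaker.

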